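Swap the beaker on the balance and the dish on the hotplate

ROBOT

A 7-joint arm with a two-finger parallel gripper is mounted at the origin on the work surface. World frame = base frame: x ahead of the robot, y to its left, z up, the work surface at z = 0. Lengths are in m, angles in rad, forces in N, time in s.
With the tool pointing down it reaches from about 0.425 to 1.025 m from the base axis. Payload 3.6 kg.
Tool frame: the origin (TCP) lies midway between the tips of the shut fingers; the grasp point (between the pads) lies behind it (robot.grip_point_offset is the z of the grasp point in the tool frame, in m); z points along the fingers, y is the line along which they close (so a half turn about z gives the same grasp; the last joint's range is limited). The gripper opens to 85 mm and grips with 20 to 120 N. Pads are 22 mm wide; open, the fingers measure 114 mm over their backs; the gripper's body (76 mm by 85 mm) begins 54 mm behind the grasp point. The pads swing forward as they close: fully open they stand 13 mm farther back than shut.
Start: joints at [1.073, 0.591, 0.048, 1.609, -0.033, 0.943, -0.034], TCP at [0.286, -0.666, 0.231] pointing down, gripper open.
Joint ranges: [-2.69, 2.69], [-0.47, 2.24], [-1.27, 1.36], [0.19, 2.51], [-1.53, 4.68], [0.08, 2.07], [-3.09, 3.09]. Speed limits (rad/s): [2.57, 2.57, 3.14, 3.14, 3.14, 3.14, 3.14].

INTERFACE

Orientations are given as a 3x3 rotation matrix whose columns are the frame's x, y, z axes.
In Python, from plant import robot gives the robot as it stands.
- The arm moves only by the shell command python3 -m creep 'ROWS' [FORCE]. ROWS is text: rows parted by semicolons, each of 7 numbers parted by spaces: the turn, a rotation vector about the tool's x, y, z in units of 10 degrees (1.0 is 10 degrees), then the shift along the tool's x, y, z in units of 60 mm (1.0 is 60 mm), then the opening, from 0 (shut) to 1 (fully open). In form: ax ay az x y z claw; .... A call has 1 to 12 rows; each row is the pose to reach, as a shift and turn from the pose commanded when the call began, along the tool's axes at that moment; what a row does not reach only later rows make up. A row lasts 1/8 s, in which the tool goes at most 62.5 mm and 10.7 degrees, less where a joint would pass 70% of its speed; a pose out of reach is approached as far as the arm can. A call with a gripper value outside its range is refused whole. The fingers move at their own pace and stop on an object; FORCE is the grip in N (left out, the last holds). Time passes only in rows, so rows that repeat a pose let the fingers close. It gives the time, the measured TCP pose, the force, the opening and the grip force at its end, in the units of the state.
- robot.state(): the state, without advancing time (a new reading comes with each control period).
- robot.read_camera(name): name is "scene" or "top" or "wrist"; returns the picture (384x512x3 uint8, red, green, blue); there is no depth.
- robot.camera_params(name): a dict with "fx", "fy", "cx", "cy" (pixels), "k1" (the pictures are not rectified: a ray, as slopes to the right and down, at radius r is drawn at 1 + k1 r^2 times it, then the intrinsics apply), "rvec" (rotation vector, rad) and "tvec" (3), from world to camera coordinates, as OpenCV has them. Camera axes: x right, y down, z forward; pixel columns grow to the right and rows downward; lengths in m; the calibration is good to about 2 mm. A picture is of the moment at which its call begins: read the wrist's pose just before it. camera_params takes no time and is no camera call; for the wrist camera it gives the pose at the moment of the call.
- robot.finish_job(): hands the job in; it is judged then, once.
The state is a dict: "t": time; "qpos": joint angles; "joint_velocities": joint speeds; "joint_torque": joint torques, N m; "tcp_pos": TCP position; "tcp_rot": TCP orientation; "wrist_force": force on the tool from outside, world axes, zero at the start; "wrist_torque": the same for the moment, N m; "finger_gap": finger opening in m; "grasp_force": force on a finger pad.
Only numpy, scipy, OpenCV 4.12 (cv2) and the standard library are available. Lean on these libraries where they do the work, as an engineer would, in place of code of your own. Each camera call takes 0.05 s, during which the arm holds its last target. There are 200 camera calls.

TASK

The glass beaker on the balance and the porcelain dish on the hotplate must change places: first park the beaker on the empty white tile, then lay the cork disc flat in the middle of the balance pan, stand the dish centred on the cork, and last stand the beaker in the middle of the hotplate. Everything ends upright and let go; do not drop or tip the beaker or the dish, and leave the stopper, the weight, the amber bottle and the jar where they are.

Things in the scene. Friction and masses are not known exactly. Their poses are not given: they have to be found in the camera images.
- beaker: Clear glass beaker, open at the top: outer diameter 52 mm, straight walls 3 mm thick, 78 mm tall, 80 to 150 g; tiny pouring lip. Starts upright near the middle of the balance's pan. Origin: centre of its underside; z along its axis, up.
- dish: Low white porcelain dish (crucible), open at the top: outer diameter 60 mm with straight walls from 10 mm above its underside to its rim at 42 mm, narrowing to 51 mm across at the foot; walls 4 mm; 90 to 180 g. Starts upright near the middle of the hotplate. Origin: centre of its underside; z along its axis, up.
- cork: Loose flat round cork disc, diameter 60 mm, 18 mm thick, 30 g, lying on the bench. Origin: centre of its underside; z up.
- balance: White bench balance, fixed, body 185 x 140 x 47 mm, with a round steel weighing pan of diameter 120 mm that stands 8 mm proud of it and does not sink; black display at the front. Origin: at bench level right under the centre of the pan; z up; the pan's top is flat, 55 mm above the origin. The body reaches from x = -115 (display, robot side) to +70 mm.
- hotplate: Grey compact hotplate (off), fixed, body 175 x 136 x 55 mm, with a square dark steel plate 124 x 124 mm on top and two black knobs at the front. Origin: at bench level right under the centre of the square plate; z up; the plate's top is flat, 65 mm above the origin. The body reaches from x = -109 (knobs -121, robot side) to +67 mm.
- tile: White ceramic tile, fixed, 120 x 120 x 8 mm, lying flat on the bench, empty: the free spot. Origin: centre of its underside; x and y along its edges, z up; its top is 8 mm above the origin.
- stopper: Bystander: loose black rubber stopper, top diameter 28 mm, 24 mm tall, standing some 86 mm behind the cork disc's centre. Origin: centre of its underside.
- weight: Bystander: loose brass knobbed weight, diameter 24 mm, 38 mm tall, standing some 86 mm before the cork disc's centre (on the robot's side). Origin: centre of its underside.
- amber: Bystander: loose small amber glass bottle with white cap, diameter 38 mm, 72 mm tall, standing some 105 mm behind the tile's centre. Origin: centre of its underside.
- jar: Bystander: loose small white plastic jar, diameter 44 mm, 50 mm tall, standing some 115 mm before the tile's centre (on the robot's side). Origin: centre of its underside.

How it is judged:
By the outcome, as a careful person would: the job done as asked, in the order asked, and still so for the second after the job is handed in, with the robot touching nothing.
It also fails if it takes over 120 s, if anything falls off the work surface, if the arm or the gripper's body presses on something with over 40 N, if the wrist force passes 120 N, or if a joint passes its speed limit or range.

## Working session

There is one attempt and no reset: what is moved stays moved. The work goes in short steps, Python scripts to look and compute and a shell command to move; the robot and the scene stay as the last step left them, time stands still between calls to the robot, and variables do not carry over. Pictures are saved under pics/ and viewed, at most 17 in all, crops included, and the job is handed in when it is done.

```bash
ls; mkdir -p pics; cat > h.py <<'E'
import numpy as np,cv2
from plant import robot
def cam(n):
    p=robot.camera_params(n);R=cv2.Rodrigues(np.array(p["rvec"],float))[0];return p,R,np.array(p["tvec"],float).ravel()
def ray(n,u,v,c=None):
    p,R,t=c or cam(n);x=(u-p["cx"])/p["fx"];y=(v-p["cy"])/p["fy"]
    a,b=x,y
    for _ in range(20):
        s=1+p["k1"]*(a*a+b*b);a,b=x/s,y/s
    return -R.T@t,R.T@np.array([a,b,1])
def onz(n,u,v,z,c=None):
    o,d=ray(n,u,v,c);return o+d*(z-o[2])/d[2]
def proj(n,P,c=None):
    p,R,t=c or cam(n);q=R@np.array(P,float)+t;a,b=q[0]/q[2],q[1]/q[2];s=1+p["k1"]*(a*a+b*b)
    return p["fx"]*a*s+p["cx"],p["fy"]*b*s+p["cy"]
def shot(n,f=None):
    c=cam(n);i=cv2.cvtColor(robot.read_camera(n),cv2.COLOR_RGB2BGR)
    if f:cv2.imwrite(f"pics/{f}.png",i)
    return i,c
def rel(P,s=None):
    "target TCP world pos -> row shift units"
    s=s or robot.state();return np.round(np.array(s["tcp_rot"]).T@(np.array(P)-s["tcp_pos"])/.06,3)
E
python3 - <<'E'
from h import *
np.set_printoptions(precision=4,suppress=True)
for n in("scene","top","wrist"):
    i,c=shot(n,n+"0");print(n,c[0]["fx"],-c[1].T@c[2],c[1][2])
s=robot.state();print(s["tcp_pos"],s["tcp_rot"],s["finger_gap"],robot.grip_point_offset,s["t"])
a,b=[cv2.imread(f"pics/{n}0.png") for n in("scene","top")]
E
```

```text
pics
scene 473.63574994833454 [0.9999 0.7443 0.8317] [-0.4028 -0.6369 -0.6574]
top 451.5726595412857 [0.4559 0.024  1.4193] [ 0.0551  0.0018 -0.9985]
wrist 304.3656125818599 [ 0.3473 -0.6411  0.3728] [-0.244  -0.1029 -0.9643]
[ 0.2853 -0.6658  0.2304] [[ 0.9191  0.3939 -0.0008]
 [ 0.3939 -0.9191  0.0016]
 [-0.0001 -0.0018 -1.    ]] 0.08543511254099545 -0.0187 0.15
```

View pics/top0.png

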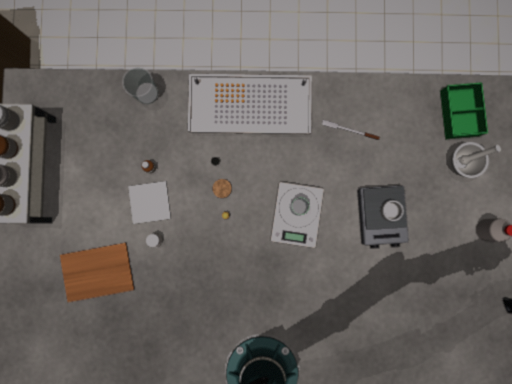

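View pics/scene0.png

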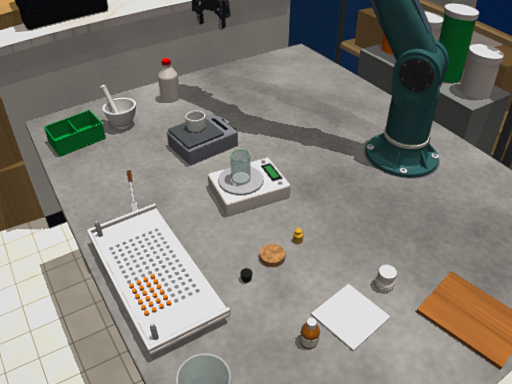

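Top view: tile (150,202), cork (222,188), balance about (298,213) with beaker (300,204), hotplate about (383,215) with dish (392,210), stopper (215,160), weight (226,215). I'll enlarge the area around these.

```bash
python3 - <<'E'
from h import *
i=cv2.imread("pics/top0.png")
a=cv2.resize(i[170:260,260:420],None,fx=5,fy=5,interpolation=cv2.INTER_CUBIC);cv2.imwrite("pics/crop1.png",a)
hsv=cv2.cvtColor(i,cv2.COLOR_BGR2HSV)
def rep(name,m,box,z):
    x0,y0,x1,y1=box;k=np.zeros_like(m);k[y0:y1,x0:x1]=m[y0:y1,x0:x1]
    C=max(cv2.findContours(k,cv2.RETR_EXTERNAL,cv2.CHAIN_APPROX_NONE)[0],key=cv2.contourArea)
    r=cv2.minAreaRect(C);M=cv2.moments(C);c=(M["m10"]/M["m00"],M["m01"]/M["m00"])
    print(name,"rect",np.round(r[0],1),np.round(r[1],1),round(r[2],1),"cen",np.round(c,1),"world",onz("top",*r[0],z).round(4),onz("top",*c,z).round(4))
    return C
V=hsv[...,2]
for z,n,b,m in[(.008,"tile",(120,172,180,230),V>150),(.047,"balance",(265,175,330,255),V>140),(.055,"hotbody",(350,175,415,245),V<85),(.018,"cork",(205,172,240,203),hsv[...,1]>90),(.024,"stopper",(205,150,225,170),V<45),(.036,"weight",(218,206,236,224),hsv[...,1]>110),(.05,"jar",(143,230,165,250),V>150),(.072,"ambercap",(135,155,160,178),V>150)]:
    C=rep(n,(m*255).astype(np.uint8),b,z)
    if n in("tile","balance","hotbody"):
        B=cv2.boxPoints(cv2.minAreaRect(C));print([onz("top",*q,z)[:2].round(4).tolist() for q in B])
E
```

```text
tile rect [148.8 202.1] [36.  36.1] 82.4 cen [148.8 202.1] world [0.5208 0.3606 0.008 ] [0.5207 0.3606 0.008 ]
[[0.5686, 0.4258], [0.5851, 0.3135], [0.4733, 0.2958], [0.4568, 0.4076]]
balance rect [296.9 214.6] [44.7 59.3] 8.5 cen [296.9 214.6] world [ 0.4872 -0.1003  0.047 ] [ 0.4872 -0.1002  0.047 ]
[[0.4073, -0.0206], [0.586, -0.0453], [0.5676, -0.1805], [0.3891, -0.1548]]
hotbody rect [382.1 213.2] [58.7 47.4] 85.6 cen [381.2 207.1] world [ 0.4946 -0.3574  0.055 ] [ 0.513  -0.3546  0.055 ]
[[0.5769, -0.2787], [0.59, -0.4228], [0.4127, -0.4358], [0.4, -0.2927]]
cork rect [221.5 188. ] [18. 17.] 90.0 cen [221.6 188. ] world [0.5673 0.1326 0.018 ] [0.5673 0.1322 0.018 ]
stopper rect [215.  160.5] [6.4 6.4] 45.0 cen [215.1 160.8] world [0.6524 0.154  0.024 ] [0.6516 0.1536 0.024 ]
weight rect [225. 215.] [6. 6.] 90.0 cen [225.2 215. ] world [0.4831 0.119  0.036 ] [0.4831 0.1184 0.036 ]
jar rect [152. 240.] [10. 10.] 90.0 cen [151.8 240.1] world [0.4041 0.3379 0.05  ] [0.4038 0.3383 0.05  ]
ambercap rect [144.5 164. ] [2. 3.] 90.0 cen [144.5 164. ] world [0.6323 0.3615 0.072 ] [0.6323 0.3615 0.072 ]
```

View pics/crop1.png

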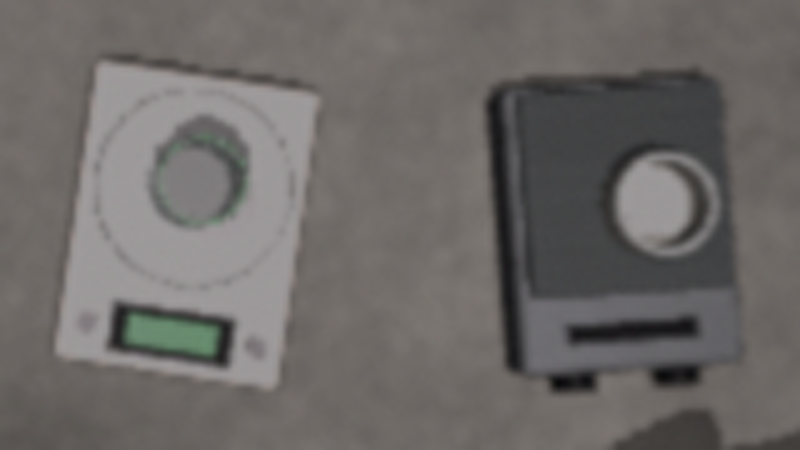

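```bash
python3 - <<'E'
from h import *
print(rel([.50,-.105,.28]), onz("top",298.8,207.2,.055),onz("top",385.2,207.6,.065),onz("top",391.5,210,.107))
E
```

```text
[ 6.971 -7.183 -0.815] [ 0.50941101 -0.10496695  0.055     ] [ 0.51137158 -0.36396717  0.065     ] [ 0.50290637 -0.37034697  0.107     ]
```

```bash
python3 -m creep '0 0 0.2 0.4 -0.4 -0.3 1; 0 0 0.4 1.0 -1.0 -0.5 1; 0 0 0.7 1.7 -1.7 -0.8 1; 0 0 1 2.4 -2.4 -0.8 1; 0 0 1.3 3.1 -3.1 -0.8 1; 0 0 1.6 3.8 -3.8 -0.8 1; 0 0 1.9 4.5 -4.5 -0.8 1; 0 0 2.1 5.2 -5.3 -0.8 1; 0 0 2.3 5.9 -6.0 -0.8 1; 0 0 2.3 6.5 -6.7 -0.8 1; 0 0 2.3 6.9 -7.1 -0.8 1; 0 0 2.3 6.95 -7.2 -0.8 1' 40
python3 - <<'E'
from h import *
i,c=shot("wrist","w1");s=robot.state();print(s["tcp_pos"],s["tcp_rot"],s["t"])
E
```

```text
t: 1.65
tcp_pos: [0.4995, -0.1021, 0.2792]
tcp_rot: [[1.0, 0.009, 0.0], [0.009, -1.0, 0.001], [0.0, -0.001, -1.0]]
wrist_force: [-0.3, -1.0, 0.2]
finger_gap: 0.0855
grasp_force: 0.0
[ 0.49877797 -0.1030832   0.27911858] [[ 9.99975701e-01  6.95101035e-03 -5.29390476e-04]
 [ 6.95131603e-03 -9.99975672e-01  5.77780964e-04]
 [-5.25361436e-04 -5.81446885e-04 -9.99999693e-01]] 1.7
```

View pics/w1.png

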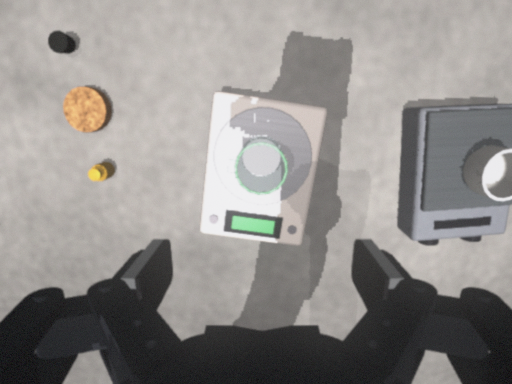

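Wrist view: pan ellipse centred near (262,156), beaker's green rim near (261,167), cork (86,109), plate about (475,157), dish rim (500,173). I'll fit the pan and the rim.

```bash
python3 - <<'E'
from h import *
i=cv2.imread("pics/w1.png");c=cam("wrist")
hsv=cv2.cvtColor(i,cv2.COLOR_BGR2HSV)
g=((hsv[...,1]>60)&(abs(hsv[...,0].astype(int)-70)<30)).astype(np.uint8);g[:130]=0;g[200:]=0;g[:,:225]=0;g[:,300:]=0
p=np.argwhere(g)[:,::-1].astype(np.float32);e=cv2.fitEllipse(p);print(len(p),e,onz("wrist",*e[0],.133,c))
w=np.array([onz("wrist",*q,.133,c)[:2] for q in p]);A=np.c_[2*w,np.ones(len(w))];x=np.linalg.lstsq(A,(w**2).sum(1),rcond=None)[0];print("rim",x[:2],np.sqrt(x[2]+x[0]**2+x[1]**2))
for q,z in(((86,107),.018),((262,156.5),.055),((262,158),.058)):print(q,onz("wrist",*q,z,c))
for n,P in(("pan t",(.5095,-.1045)),):
  ring=[proj("wrist",[P[0]+.06*np.cos(a),P[1]+.06*np.sin(a),.055],c) for a in np.linspace(0,6.28,90)]
  cv2.polylines(i,[np.int32(ring)],True,(0,0,255),1)
ring=[proj("wrist",[x[0]+.026*np.cos(a),x[1]+.026*np.sin(a),.055],c) for a in np.linspace(0,6.28,90)]
cv2.polylines(i,[np.int32(ring)],True,(255,0,0),1)
cv2.imwrite("pics/w1b.png",cv2.resize(i[80:250,190:340],None,fx=3.5,fy=3.5))
E
```

```text
Traceback (most recent call last):
cv2.error: OpenCV(4.12.0) /io/opencv/modules/imgproc/src/shapedescr.cpp:361: error: (-201:Incorrect size of input array) There should be at least 5 points to fit the ellipse in function 'fitEllipseNoDirect'
```

```bash
python3 - <<'E'
from h import *
i=cv2.imread("pics/w1.png");c=cam("wrist")
f=i.astype(int);g=(f[...,1]-np.maximum(f[...,0],f[...,2])>12).astype(np.uint8);g[:130]=0;g[200:]=0;g[:,:225]=0;g[:,300:]=0
p=np.argwhere(g)[:,::-1].astype(np.float32)
w=np.array([onz("wrist",*q,.133,c)[:2] for q in p]);A=np.c_[2*w,np.ones(len(w))]
for _ in range(4):
  x=np.linalg.lstsq(A,(w**2).sum(1),rcond=None)[0];r=np.linalg.norm(w-x[:2],axis=1);k=abs(r-np.median(r))<.003;w,A=w[k],A[k]
print("rim",len(w),x[:2],np.sqrt(x[2]+x[0]**2+x[1]**2))
print(onz("wrist",86,109,.018,c))
for P,r,z,col in(((.5095,-.1045),.06,.055,(0,0,255)),(x[:2],.026,.055,(255,0,0)),(x[:2],.026,.133,(0,255,255))):
  ring=[proj("wrist",[P[0]+r*np.cos(a),P[1]+r*np.sin(a),z],c) for a in np.linspace(0,6.28,90)]
  cv2.polylines(i,[np.int32(ring)],True,col,1)
cv2.imwrite("pics/w1b.png",cv2.resize(i[80:250,190:340],None,fx=3.5,fy=3.5))
E
```

```text
rim 351 [ 0.51095647 -0.10364661] 0.02431975027159607
[0.56763299 0.12736174 0.018     ]
```

View pics/w1b.png

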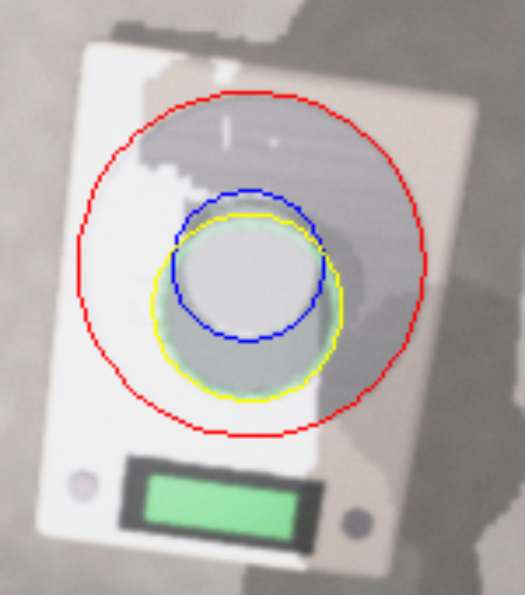

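```bash
python3 -m creep '0 0 0 0.2 0.01 0.5 1; 0 0 0 0.2 0.01 1.2 1; 0 0 0 0.2 0.01 1.9 1; 0 0 0 0.2 0.01 2.5 1; 0 0 0 0.2 0.01 3.0 1; 0 0 0 0.2 0.01 3.23 1; 0 0 0 0.2 0.01 3.23 1;0 0 0 0.2 0.01 3.23 0.62; 0 0 0 0.2 0.01 3.23 0.5; 0 0 0 0.2 0.01 3.23 0.45; 0 0 0 0.2 0.01 3.23 0.45; 0 0 0 0.2 0.01 3.23 0.45' 25
```

```text
t: 3.2
tcp_pos: [0.5114, -0.1055, 0.0868]
tcp_rot: [[1.0, 0.004, 0.002], [0.004, -1.0, -0.0], [0.002, 0.0, -1.0]]
wrist_force: [-1.6, 1.2, 7.3]
finger_gap: 0.0508
grasp_force: 25.9
```

```bash
python3 -m creep '0 0 0 0 0 -0.15 0.4; 0 0 0 0 0 -0.5 0.4; 0 0 0 0 0 -1.0 0.4; 0 0 0 0 -0.2 -1.4 0.4; 0 0 0 0 -0.6 -1.5 0.4; 0 0 0 0.05 -1.2 -1.5 0.4; 0 0 0 0.1 -1.9 -1.5 0.4; 0 0 0 0.15 -2.7 -1.5 0.4; 0 0 0 0.15 -3.5 -1.5 0.4; 0 0 0 0.15 -4.3 -1.5 0.4; 0 0 0 0.15 -5.1 -1.5 0.4; 0 0 0 0.15 -5.8 -1.5 0.4' && python3 -m creep '0 0 0 0 -0.6 0 0.4; 0 0 0 0 -1.1 0 0.4; 0 0 0 0 -1.5 0 0.4; 0 0 0 0 -1.8 0 0.4; 0 0 0 0 -1.92 0 0.4; 0 0 0 0 -1.95 0 0.4;  0 0 0 0 -1.95 0 0.4'; python3 - <<'E'
from h import *
i,c=shot("wrist","w2");print(rel([.5208,.3606,.0398]),onz("wrist",0,0,0,c))
cv2.imwrite("pics/w2.png",i)
E
```

```text
t: 4.7
tcp_pos: [0.5181, 0.2442, 0.176]
tcp_rot: [[1.0, 0.004, 0.0], [0.004, -1.0, 0.0], [0.0, -0.0, -1.0]]
wrist_force: [0.3, -0.2, -1.5]
finger_gap: 0.0506
grasp_force: 26.6
t: 5.58
tcp_pos: [0.5183, 0.3581, 0.1754]
tcp_rot: [[1.0, 0.002, -0.0], [0.002, -1.0, -0.001], [-0.0, 0.001, -1.0]]
wrist_force: [1.0, -0.1, -1.3]
finger_gap: 0.0509
grasp_force: 26.6
[ 0.041 -0.046  2.26 ] [0.69917498 0.62049518 0.        ]
```

View pics/w2.png

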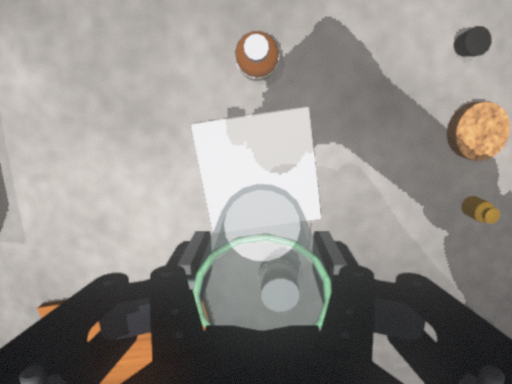

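Beaker held upright, tile's edges (193,122)-(308,108)-(320,220) under it, jar and amber clear. Lowering.

```bash
python3 -m creep '0 0 0 0.04 -0.05 0.3 0.4; 0 0 0 0.04 -0.05 0.8 0.4; 0 0 0 0.04 -0.05 1.3 0.4; 0 0 0 0.04 -0.05 1.7 0.4; 0 0 0 0.04 -0.05 2.0 0.4; 0 0 0 0.04 -0.05 2.15 0.4; 0 0 0 0.04 -0.05 2.22 0.4; 0 0 0 0.04 -0.05 2.24 0.4; 0 0 0 0.04 -0.05 2.25 0.4;  0 0 0 0.04 -0.05 2.26 0.4; 0 0 0 0.04 -0.05 2.26 0.4'
```

```text
t: 7.0
tcp_pos: [0.5207, 0.3625, 0.0402]
tcp_rot: [[1.0, 0.003, 0.0], [0.003, -1.0, 0.0], [0.0, -0.0, -1.0]]
wrist_force: [-0.7, 0.2, -1.8]
finger_gap: 0.0513
grasp_force: 26.6
```

```bash
python3 -m creep '0 0 0 0 0 0.02 0.4; 0 0 0 0 0 0.03 0.4; 0 0 0 0 0 0.03 0.4'
```

```text
t: 7.38
tcp_pos: [0.5206, 0.3625, 0.0398]
tcp_rot: [[1.0, 0.003, 0.0], [0.003, -1.0, 0.0], [0.0, -0.0, -1.0]]
wrist_force: [-2.5, -1.5, 9.6]
finger_gap: 0.051
grasp_force: 27.5
```

```bash
python3 -m creep '0 0 0 0 0 -0.02 0.64; 0 0 0 0 0 -0.02 0.75; 0 0 0 0 0 -0.02 1; 0 0 0 0 0 -0.02 1; 0 0 0 0 0 -0.3 1; 0 0 0 0 0 -0.9 1; 0 0 0 0 0 -1.6 1; 0 0 0 0 0 -2.2 1; 0 0 0 0.2 0.5 -2.4 1; 0 0 0 0.4 1.2 -2.4 1; 0 0 0 0.55 2.0 -2.4 1; 0 0 0 0.7 2.8 -2.4 1' && python3 -m creep '0 0 0 0 0.5 0 1; 0 0 0 0 0.8 0 1; 0 0 0 0 1.0 0 1; 0 0 0 0 1.03 0 1; 0 0 0 0 1.03 0 1'; python3 - <<'E'
from h import *
t,_=shot("top","top1");i,c=shot("wrist","w3")
hsv=cv2.cvtColor(i,cv2.COLOR_BGR2HSV);m=((hsv[...,1]>110)&(hsv[...,0]<18)).astype(np.uint8)
m=cv2.morphologyEx(m,cv2.MORPH_CLOSE,np.ones((5,5)))
for C in cv2.findContours(m,cv2.RETR_EXTERNAL,cv2.CHAIN_APPROX_NONE)[0]:
    if cv2.contourArea(C)>300:
        q,r=cv2.minEnclosingCircle(C);print(q,r,cv2.contourArea(C),onz("wrist",*q,.014,c).round(4),onz("wrist",*q,.018,c).round(4))
print(robot.state()["tcp_pos"])
a=np.vstack([cv2.resize(t[150:250,110:270],(512,320)),cv2.resize(i[:],(512,280))]);cv2.imwrite("pics/v3.png",a)
E
```

```text
t: 8.88
tcp_pos: [0.5636, 0.1932, 0.1834]
tcp_rot: [[1.0, 0.004, 0.002], [0.004, -1.0, 0.001], [0.002, -0.001, -1.0]]
wrist_force: [0.4, -1.4, 0.3]
finger_gap: 0.0856
grasp_force: 0.0
t: 9.5
tcp_pos: [0.5632, 0.1342, 0.1822]
tcp_rot: [[1.0, 0.005, 0.0], [0.005, -1.0, 0.001], [0.0, -0.001, -1.0]]
wrist_force: [0.7, 0.7, -0.1]
finger_gap: 0.0852
grasp_force: 0.0
(262.7708435058594, 170.7708282470703) 27.869216918945312 2315.0 [0.5689 0.1317 0.014 ] [0.5697 0.1318 0.018 ]
(23.068965911865234, 110.06896209716797) 20.712646484375 883.0 [0.6327 0.3811 0.014 ] [0.6327 0.3779 0.018 ]
[0.5632057  0.13426535 0.18206571]
```

View pics/v3.png

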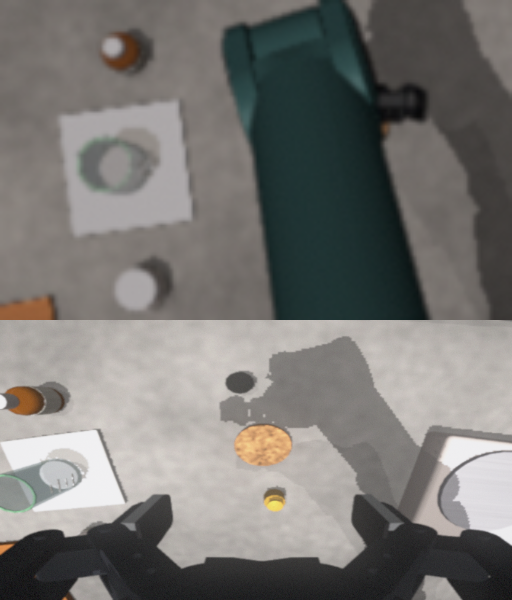

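Beaker stands upright on the tile; cork at wrist px (263,171). Grasping the cork.

```bash
python3 -m creep '0 0 0 0.09 0.04 0.4 1; 0 0 0 0.09 0.04 1.0 1; 0 0 0 0.09 0.04 1.6 1; 0 0 0 0.09 0.04 2.2 1; 0 0 0 0.09 0.04 2.7 1; 0 0 0 0.09 0.04 2.95 1; 0 0 0 0.09 0.04 3.02 1; 0 0 0 0.09 0.04 3.02 0.7;0 0 0 0.09 0.04 3.02 0.6; 0 0 0 0.09 0.04 3.02 0.5; 0 0 0 0.09 0.04 3.02 0.5; 0 0 0 0.09 0.04 3.02 0.5' 25; python3 - <<'E'
from h import *
i,c=shot("wrist","w4")
E
```

```text
t: 11.1
tcp_pos: [0.5695, 0.1307, 0.0021]
tcp_rot: [[1.0, 0.003, 0.002], [0.003, -1.0, 0.001], [0.002, -0.001, -1.0]]
wrist_force: [-0.3, -0.3, 7.2]
finger_gap: 0.0583
grasp_force: 27.4
```

View pics/w4.png

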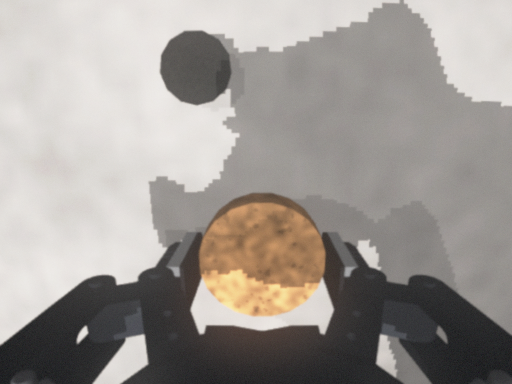

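```bash
python3 - <<'E'
from h import *
i=cv2.imread("pics/w4.png");c=cam("wrist");hsv=cv2.cvtColor(i,cv2.COLOR_BGR2HSV)
m=((hsv[...,1]>90)&(hsv[...,0]<25)).astype(np.uint8);m[:, :190]=0;m[:,335:]=0;m[325:]=0
C=max(cv2.findContours(m,cv2.RETR_EXTERNAL,cv2.CHAIN_APPROX_NONE)[0],key=cv2.contourArea);r=cv2.boundingRect(C);print(r)
x,y,w,h=r;print(onz("wrist",x+w/2,y+h-1,.018,c),onz("wrist",x,258,.018,c),onz("wrist",x+w,258,.018,c),robot.state()["tcp_pos"])
E
python3 -m creep '0 0 0 0 0 -0.15 0.5; 0 0 0 0 0 -0.5 0.5; 0 0 0 0 0 -1.0 0.5; 0 0 0 0 0 -1.6 0.5; 0 0 0 -0.1 0.3 -2.0 0.5; 0 0 0 -0.2 0.9 -2.0 0.5; 0 0 0 -0.4 1.5 -2.0 0.5; 0 0 0 -0.6 2.2 -2.0 0.5; 0 0 0 -0.8 2.9 -2.0 0.5; 0 0 0 -0.95 3.4 -2.0 0.5; 0 0 0 -1.0 3.8 -2.0 0.5; 0 0 0 -1.0 3.9 -2.0 0.5' && python3 -m creep '0 0 0 0 0 0 0.5; 0 0 0 0 0 0 0.5'
```

```text
(199, 194, 127, 122)
[0.5397046  0.12853783 0.018     ] [0.57063087 0.15801729 0.018     ] [0.57086899 0.09934728 0.018     ] [0.56957477 0.13070467 0.00216713]
t: 12.65
tcp_pos: [0.5088, -0.1059, 0.1213]
tcp_rot: [[1.0, -0.0, 0.0], [-0.0, -1.0, -0.001], [0.0, 0.001, -1.0]]
wrist_force: [-0.2, -0.1, -0.5]
finger_gap: 0.0584
grasp_force: 27.0
t: 12.9
tcp_pos: [0.5099, -0.1023, 0.121]
tcp_rot: [[1.0, 0.006, 0.0], [0.006, -1.0, 0.001], [0.0, -0.001, -1.0]]
wrist_force: [0.1, 0.3, -0.4]
finger_gap: 0.0586
grasp_force: 27.0
```

```bash
python3 -m creep '0 0 0 0 0.02 0.25 0.5; 0 0 0 0 0.02 0.6 0.5; 0 0 0 0 0.02 0.85 0.5; 0 0 0 0 0.02 0.98 0.5; 0 0 0 0 0.02 1.03 0.5; 0 0 0 0 0.02 1.04 0.5; 0 0 0 0 0.02 1.04 0.5'
```

```text
t: 13.78
tcp_pos: [0.5098, -0.1051, 0.0589]
tcp_rot: [[1.0, 0.003, 0.001], [0.003, -1.0, -0.0], [0.001, 0.0, -1.0]]
wrist_force: [-0.2, 0.6, 0.3]
finger_gap: 0.0582
grasp_force: 27.0
```

```bash
python3 -m creep '0 0 0 0 0 0.01 0.5; 0 0 0 0 0 0.02 0.5; 0 0 0 0 0 0.03 0.5; 0 0 0 0 0 0.03 0.5'
```

```text
t: 14.28
tcp_pos: [0.5096, -0.1051, 0.0571]
tcp_rot: [[1.0, 0.003, 0.0], [0.003, -1.0, -0.0], [0.0, 0.0, -1.0]]
wrist_force: [-1.1, 0.1, 5.5]
finger_gap: 0.0583
grasp_force: 27.5
```

```bash
python3 -m creep '0 0 0 0 0 -0.02 0.7; 0 0 0 0 0 -0.02 0.8; 0 0 0 0 0 -0.02 1; 0 0 0 0 0 -0.1 1; 0 0 0 0 0 -0.5 1; 0 0 0 0 0 -1.2 1; 0 0 0 0 0 -1.9 1; 0 0 0 0 0.4 -2.6 1; 0 0 0 0 1.1 -3.0 1; 0 0 0 0 1.8 -3 1; 0 0 0 0 2.6 -3 1; 0 0 0 0 3.3 -3 1' && python3 -m creep '0 0 0 0 0.5 0 1; 0 0 0 0 0.9 0 1; 0 0 0 0 1.1 0 1; 0 0 0 0 1.15 0 1; 0 0 0 0 1.15 0 1; 0 0 0 0 1.15 0 1'; python3 - <<'E'
from h import *
i,c=shot("wrist","w5");print(robot.state()["tcp_pos"])
E
```

```text
t: 15.78
tcp_pos: [0.5097, -0.3048, 0.2371]
tcp_rot: [[1.0, 0.003, 0.0], [0.003, -1.0, -0.0], [0.0, 0.0, -1.0]]
wrist_force: [0.4, 0.5, -0.4]
finger_gap: 0.0854
grasp_force: 0.0
t: 16.52
tcp_pos: [0.5107, -0.3706, 0.2367]
tcp_rot: [[1.0, 0.005, -0.0], [0.005, -1.0, 0.001], [-0.0, -0.001, -1.0]]
wrist_force: [-0.8, 0.1, 0.8]
finger_gap: 0.0854
grasp_force: 0.0
[ 0.51073124 -0.37077839  0.23671708]
```

View pics/w5.png

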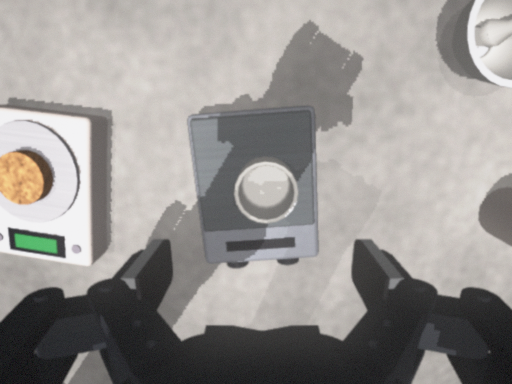

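Cork lies flat on the pan at (20,177); dish rim at about (266,192); plate spans (191,113)-(314,108)-(316,228)-(203,234).

```bash
python3 - <<'E'
from h import *
i=cv2.imread("pics/w5.png");c=cam("wrist");g=cv2.cvtColor(i,cv2.COLOR_BGR2GRAY)
m=(g>140).astype(np.uint8);k=np.zeros_like(m);k[148:232,226:310]=m[148:232,226:310]
C=cv2.findContours(k,cv2.RETR_EXTERNAL,cv2.CHAIN_APPROX_NONE)[0];C=max(C,key=cv2.contourArea)
def circ(pts,z):
  w=np.array([onz("wrist",*q,z,c)[:2] for q in pts])
  for _ in range(5):
    A=np.c_[2*w,np.ones(len(w))];x=np.linalg.lstsq(A,(w**2).sum(1),rcond=None)[0];R=np.sqrt(x[2]+x[0]**2+x[1]**2);w=w[abs(np.linalg.norm(w-x[:2],axis=1)-R)<.002]
  return x[:2],R,len(w)
print("dish",cv2.boundingRect(C),circ(C[:,0],.107))
P=[onz("wrist",*q,.065,c)[:2] for q in((191,113),(314,108),(316,228),(203,234))]
print(np.round(P,4),np.mean(P,0))
d=circ(C[:,0],.107)[0];b=cv2.resize(i,None,fx=1,fy=1)
for ctr,r,z in((d,.03,.107),):
  cv2.polylines(b,[np.int32([proj("wrist",[ctr[0]+r*np.cos(a),ctr[1]+r*np.sin(a),z],c) for a in np.linspace(0,6.28,90)])],True,(0,0,255),1)
ctr=np.array((.5114,-.364));a=np.radians(-5)
for yaw,col in((-4.2,(0,255,0)),(4.2,(255,0,0))):
  a=np.radians(yaw);R=np.array([[np.cos(a),-np.sin(a)],[np.sin(a),np.cos(a)]])
  cv2.polylines(b,[np.int32([proj("wrist",[*(ctr+R@np.array(q)*.062),.065],c) for q in((1,1),(1,-1),(-1,-1),(-1,1))])],True,col,1)
cv2.imwrite("pics/w5b.png",cv2.resize(b[90:280,170:340],None,fx=3,fy=3))
E
```

```text
dish (234, 161, 76, 71) (array([ 0.49795471, -0.38262906]), np.float64(0.03322030233036415), 62)
[[ 0.5746 -0.3007]
 [ 0.58   -0.4243]
 [ 0.4514 -0.4329]
 [ 0.4435 -0.3071]] [ 0.51239367 -0.36627393]
```

View pics/w5b.png

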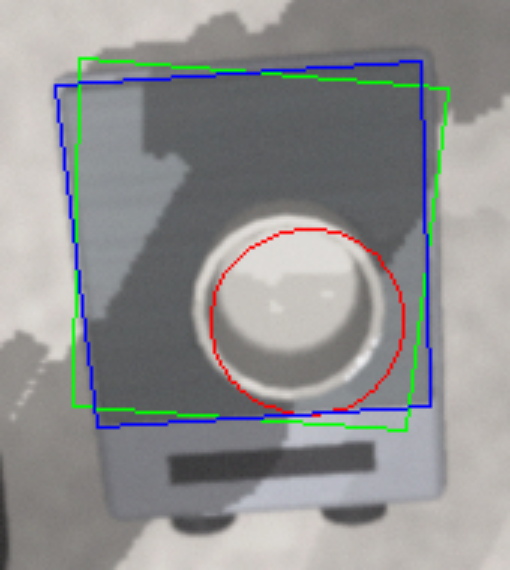

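```bash
python3 - <<'E'
from h import *
c=cam("wrist");p=onz("wrist",265.7,192.5,.107,c);print(p,onz("wrist",265.7-31.3,192.5,.107,c)-onz("wrist",265.7+31.3,192.5,.107,c),robot.state()["tcp_pos"],rel([p[0],p[1]+.001,.088]))
E
```

```text
[ 0.50347524 -0.37609272  0.107     ] [-0.00033262  0.05811299  0.        ] [ 0.51073124 -0.37077839  0.23671708] [-0.121  0.073  2.479]
```

```bash
python3 -m creep '0 0 0 -0.12 0.06 0.4 1; 0 0 0 -0.12 0.06 1.0 1; 0 0 0 -0.12 0.06 1.6 1; 0 0 0 -0.12 0.06 2.2 1; 0 0 0 -0.12 0.06 2.6 1; 0 0 0 -0.12 0.06 2.76 1; 0 0 0 -0.12 0.06 2.76 1; 0 0 0 -0.12 0.06 2.76 0.74; 0 0 0 -0.12 0.06 2.76 0.65; 0 0 0 -0.12 0.06 2.76 0.55; 0 0 0 -0.12 0.06 2.76 0.55; 0 0 0 -0.12 0.06 2.76 0.55' 25; python3 - <<'E'
from h import *
i,c=shot("wrist","w6")
E
```

```text
t: 18.08
tcp_pos: [0.5041, -0.3759, 0.0727]
tcp_rot: [[1.0, 0.003, 0.002], [0.003, -1.0, -0.001], [0.002, 0.001, -1.0]]
wrist_force: [-1.0, 1.6, 7.0]
finger_gap: 0.0603
grasp_force: 27.1
```

View pics/w6.png

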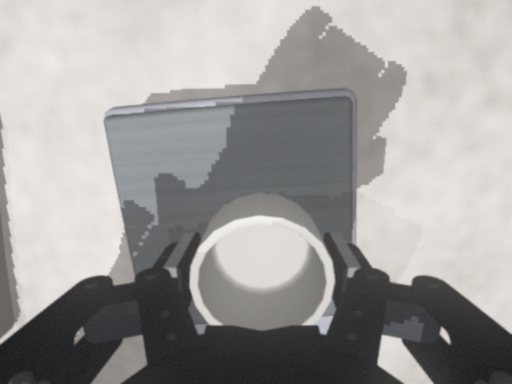

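Dish gripped, rim centre about (262,283), seen squarely between the pads.

```bash
python3 - <<'E'
from h import *
c=cam("wrist");i=cv2.imread("pics/w6.png");g=cv2.cvtColor(i,cv2.COLOR_BGR2GRAY).astype(int);print(g[205:235,262])
for v in(216,217,218):print(onz("wrist",262,v,.107,c)-[.03,0,0])
E
python3 -m creep '0 0 0 0 0 -0.1 0.55; 0 0 0 0 0 -0.4 0.55; 0 0 0 0 0 -0.9 0.55; 0 0 0 0 -0.2 -1.4 0.55; 0 0 0 0 -0.6 -1.5 0.55; 0 0 0 0.05 -1.2 -1.5 0.55; 0 0 0 0.1 -1.9 -1.5 0.55; 0 0 0 0.1 -2.6 -1.5 0.55; 0 0 0 0.1 -3.3 -1.5 0.55; 0 0 0 0.1 -3.9 -1.5 0.55; 0 0 0 0.1 -4.3 -1.5 0.55; 0 0 0 0.1 -4.5 -1.5 0.55' && python3 -m creep '0 0 0 0 0 0 0.55; 0 0 0 0 0 0 0.55;0 0 0 0 0 0 0.55'
```

```text
[135 135 134 136 136 137 139 137 140 143 178 226 241 242 240 239 236 233
 230 225 221 222 220 221 222 220 220 220 221 220]
[ 0.50245011 -0.37747943  0.107     ]
[ 0.50205034 -0.37748107  0.107     ]
[ 0.50164979 -0.37748272  0.107     ]
t: 19.62
tcp_pos: [0.5072, -0.1027, 0.1606]
tcp_rot: [[1.0, 0.007, -0.002], [0.007, -1.0, 0.001], [-0.002, -0.001, -1.0]]
wrist_force: [-0.4, 0.0, -1.7]
finger_gap: 0.0605
grasp_force: 27.7
t: 20.0
tcp_pos: [0.5082, -0.107, 0.1611]
tcp_rot: [[1.0, 0.001, 0.0], [0.001, -1.0, -0.001], [0.0, 0.001, -1.0]]
wrist_force: [0.6, -0.1, -1.0]
finger_gap: 0.0601
grasp_force: 27.7
```

```bash
python3 -m creep '0 0 0 0.03 0 0.2 0.55; 0 0 0 0.03 0 0.6 0.55; 0 0 0 0.03 0 0.95 0.55; 0 0 0 0.03 0 1.15 0.55; 0 0 0 0.03 0 1.24 0.55; 0 0 0 0.03 0 1.28 0.55; 0 0 0 0.03 0 1.29 0.55; 0 0 0 0.03 0 1.29 0.55; 0 0 0 0.03 0 1.29 0.55' ; python3 - <<'E'
from h import *
i,c=shot("wrist","w7");print(robot.state()["tcp_pos"])
b=i[150:384,150:370]
cv2.imwrite("pics/w7b.png",cv2.resize(b,None,fx=2.5,fy=2.5))
E
```

```text
t: 21.12
tcp_pos: [0.5103, -0.1057, 0.0841]
tcp_rot: [[1.0, 0.003, 0.001], [0.003, -1.0, -0.0], [0.001, 0.0, -1.0]]
wrist_force: [-0.2, -0.9, -1.8]
finger_gap: 0.0607
grasp_force: 27.7
[ 0.51029479 -0.10567478  0.08403852]
```

View pics/w7b.png

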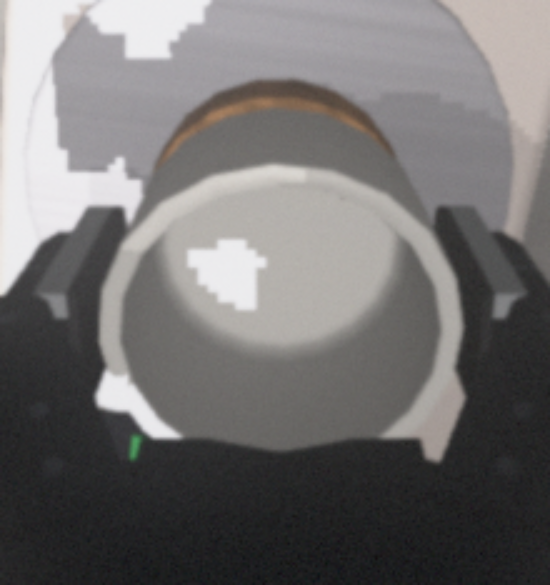

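The cork's arc (centre column 277) is concentric with the dish (279); checking fore-aft by edges.

```bash
python3 - <<'E'
from h import *
c=cam("wrist");i=cv2.imread("pics/w7.png");print(i[178:198,261].tolist())
print(onz("wrist",261,188,.073,c)-[.03,0,0],onz("wrist",261,215.2,.1184,c)-[.03,0,0])
E
python3 -m creep '0 0 0 0 0 0.02 0.55; 0 0 0 0 0 0.03 0.55; 0 0 0 0 0 0.04 0.55; 0 0 0 0 0 0.04 0.55'
```

```text
[[161, 157, 159], [160, 157, 157], [156, 151, 155], [132, 132, 137], [94, 98, 108], [73, 79, 92], [72, 79, 91], [69, 76, 88], [70, 80, 93], [67, 75, 91], [70, 82, 99], [78, 95, 120], [83, 103, 131], [84, 107, 134], [89, 107, 132], [94, 105, 117], [104, 108, 112], [103, 104, 106], [104, 105, 107], [104, 104, 105]]
[ 0.50797764 -0.10683408  0.073     ] [ 0.50909076 -0.1069227   0.1184    ]
t: 21.68
tcp_pos: [0.51, -0.1056, 0.0812]
tcp_rot: [[1.0, 0.003, -0.0], [0.003, -1.0, 0.0], [-0.0, -0.0, -1.0]]
wrist_force: [-0.7, -0.6, -2.4]
finger_gap: 0.0602
grasp_force: 27.7
```

```bash
python3 -m creep '0 0 0 -0.01 0 0.01 0.55; 0 0 0 -0.01 0 0.02 0.55; 0 0 0 -0.01 0 0.02 0.55'
```

```text
t: 22.05
tcp_pos: [0.5096, -0.1057, 0.0806]
tcp_rot: [[1.0, 0.003, 0.0], [0.003, -1.0, -0.0], [0.0, 0.0, -1.0]]
wrist_force: [-0.8, 0.3, 5.3]
finger_gap: 0.0605
grasp_force: 28.2
```

Contact made. Release, rise, and go back to the beaker.

```bash
python3 -m creep '0 0 0 0 0 -0.02 0.74; 0 0 0 0 0 -0.02 0.82; 0 0 0 0 0 -0.02 1; 0 0 0 0 0 -0.1 1; 0 0 0 0 0 -0.5 1; 0 0 0 0 0 -1.2 1; 0 0 0 0 0 -1.8 1; 0 0 0 0 -0.4 -2.2 1; 0 0 0 0 -1.1 -2.2 1; 0 0 0 0 -1.8 -2.2 1; 0 0 0 0.1 -2.6 -2.2 1; 0 0 0 0.15 -3.4 -2.2 1' && python3 -m creep '0 0 0 0 -0.8 0 1; 0 0 0 0 -1.6 0 1; 0 0 0 0 -2.4 0 1; 0 0 0 0 -3.1 0 1; 0 0 0 0 -3.7 0 1; 0 0 0 0 -4.1 0 1; 0 0 0 0 -4.3 0 1; 0 0 0 0 -4.35 0 1; 0 0 0 0 -4.35 0 1; 0 0 0 0 -4.35 0 1'; python3 - <<'E'
from h import *
t,_=shot("top","top2");sc,_=shot("scene","sc2");i,c=shot("wrist","w8");print(robot.state()["tcp_pos"],rel([.5207,.3615,.0398]))
f=i.astype(int);g=(f[...,1]-np.maximum(f[...,0],f[...,2])>12).astype(np.uint8);g[300:]=0
p=np.argwhere(g)[:,::-1].astype(np.float32)
w=np.array([onz("wrist",*q,.086,c)[:2] for q in p]);A=np.c_[2*w,np.ones(len(w))]
for _ in range(4):
  x=np.linalg.lstsq(A,(w**2).sum(1),rcond=None)[0];r=np.linalg.norm(w-x[:2],axis=1);k=abs(r-np.median(r))<.003;w,A=w[k],A[k]
print("rim",len(w),x[:2],np.sqrt(x[2]+x[0]**2+x[1]**2))
a=np.hstack([cv2.resize(t[170:260,260:420],(400,225)),cv2.resize(sc[120:220,160:320],(400,250))[:225]]);cv2.imwrite("pics/v8.png",np.vstack([a,cv2.resize(i,(800,375))]))
E
```

```text
t: 23.55
tcp_pos: [0.518, 0.0997, 0.2125]
tcp_rot: [[1.0, 0.003, 0.001], [0.003, -1.0, 0.0], [0.001, -0.0, -1.0]]
wrist_force: [1.2, 1.2, -0.3]
finger_gap: 0.0854
grasp_force: 0.0
t: 24.8
tcp_pos: [0.5173, 0.3577, 0.2121]
tcp_rot: [[1.0, 0.001, -0.0], [0.001, -1.0, -0.001], [-0.0, 0.001, -1.0]]
wrist_force: [-0.2, -0.3, -1.6]
finger_gap: 0.085
grasp_force: 0.0
[0.5171545  0.35851698 0.2121543 ] [ 0.059 -0.051  2.873]
rim 395 [0.52111643 0.36086996] 0.02427301578610641
```

View pics/v8.png

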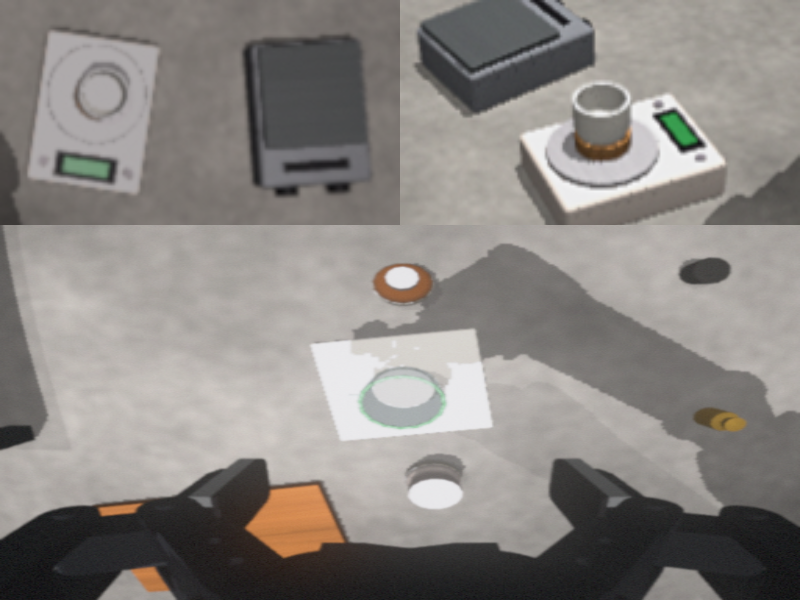

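Dish stands on the cork, centred on the pan; plate is clear; beaker upright on tile. Grasp the beaker and measure the bare plate.

```bash
python3 -m creep '0 0 0 0.06 -0.05 0.4 1; 0 0 0 0.06 -0.05 1.0 1; 0 0 0 0.06 -0.05 1.7 1; 0 0 0 0.06 -0.05 2.3 1; 0 0 0 0.06 -0.05 2.7 1; 0 0 0 0.06 -0.05 2.87 1; 0 0 0 0.06 -0.05 2.87 1; 0 0 0 0.06 -0.05 2.87 0.63; 0 0 0 0.06 -0.05 2.87 0.5; 0 0 0 0.06 -0.05 2.87 0.4; 0 0 0 0.06 -0.05 2.87 0.4; 0 0 0 0.06 -0.05 2.87 0.4' 25; python3 - <<'E'
from h import *
c=cam("top");i=cv2.imread("pics/top2.png");g=cv2.cvtColor(i,cv2.COLOR_BGR2GRAY)
m=np.zeros_like(g);m[178:234,358:412]=((g<82)&(g>40))[178:234,358:412]*255
m=cv2.morphologyEx(m,cv2.MORPH_OPEN,np.ones((7,7)))
C=max(cv2.findContours(m,cv2.RETR_EXTERNAL,cv2.CHAIN_APPROX_NONE)[0],key=cv2.contourArea);r=cv2.minAreaRect(C);print(r,onz("top",*r[0],.065,c))
E
```

```text
t: 26.45
tcp_pos: [0.5212, 0.3628, 0.0412]
tcp_rot: [[1.0, 0.003, 0.002], [0.003, -1.0, 0.001], [0.002, -0.001, -1.0]]
wrist_force: [-0.6, -0.4, 5.4]
finger_gap: 0.0509
grasp_force: 26.5
((384.12078857421875, 206.25030517578125), (43.173309326171875, 40.86843490600586), 86.05481719970703) [ 0.51538797 -0.36071674  0.065     ]
```

```bash
python3 -m creep '0 0 0 0 0 -0.1 0.4; 0 0 0 0 0 -0.4 0.4; 0 0 0 0 0 -1.0 0.4; 0 0 0 0 0 -1.7 0.4; 0 0 0 0 0.1 -2.4 0.4; 0 0 0 0 0.5 -2.9 0.4; 0 0 0 0 1.1 -3 0.4; 0 0 0 0 1.8 -3 0.4; 0 0 0 0 2.6 -3 0.4; 0 0 0 0 3.4 -3 0.4; 0 0 0 0 4.2 -3 0.4; 0 0 0 0 5.0 -3 0.4' && python3 -m creep '0 0 0 -0.05 0.8 0 0.4; 0 0 0 -0.1 1.6 0 0.4; 0 0 0 -0.16 2.4 0 0.4; 0 0 0 -0.16 3.2 0 0.4; 0 0 0 -0.16 4.0 0 0.4; 0 0 0 -0.16 4.8 0 0.4; 0 0 0 -0.16 5.5 0 0.4; 0 0 0 -0.16 6.2 0 0.4; 0 0 0 -0.16 6.7 0 0.4; 0 0 0 -0.16 7.0 0 0.4; 0 0 0 -0.16 7.1 0 0.4; 0 0 0 -0.16 7.1 0 0.4'&& python3 -m creep '0 0 0 0 0 0 0.4; 0 0 0 0 0 0.3 0.4; 0 0 0 0 0 0.7 0.4; 0 0 0 0 0 1.0 0.4; 0 0 0 0 0 1.2 0.4; 0 0 0 0 0 1.3 0.4; 0 0 0 0 0 1.3 0.4; 0 0 0 0 0 1.3 0.4'; python3 - <<'E'
from h import *
i,c=shot("wrist","w9");print(robot.state()["tcp_pos"])
ctr=np.array((.5114,-.364));a=np.radians(4.2);R=np.array([[np.cos(a),-np.sin(a)],[np.sin(a),np.cos(a)]])
b=cv2.resize(i,None,fx=1.5,fy=1.5)
cv2.polylines(b,[np.int32([1.5*np.array(proj("wrist",[*(ctr+R@np.array(q)*.062),.065],c)) for q in((1,1),(1,-1),(-1,-1),(-1,1))])],True,(0,0,255),1)
cv2.imwrite("pics/w9b.png",b)
E
```

```text
t: 27.95
tcp_pos: [0.5212, 0.0609, 0.2209]
tcp_rot: [[1.0, 0.004, 0.001], [0.004, -1.0, 0.0], [0.001, -0.0, -1.0]]
wrist_force: [0.5, -0.3, -1.4]
finger_gap: 0.0507
grasp_force: 26.5
t: 29.45
tcp_pos: [0.5135, -0.3626, 0.22]
tcp_rot: [[1.0, 0.004, -0.0], [0.004, -1.0, 0.001], [-0.0, -0.001, -1.0]]
wrist_force: [-0.6, 0.6, -1.6]
finger_gap: 0.051
grasp_force: 26.5
t: 30.45
tcp_pos: [0.5139, -0.364, 0.1426]
tcp_rot: [[1.0, 0.003, 0.001], [0.003, -1.0, -0.001], [0.001, 0.001, -1.0]]
wrist_force: [-0.6, 0.3, -2.2]
finger_gap: 0.0509
grasp_force: 26.5
[ 0.51387095 -0.36398516  0.14264238]
```

View pics/w9b.png

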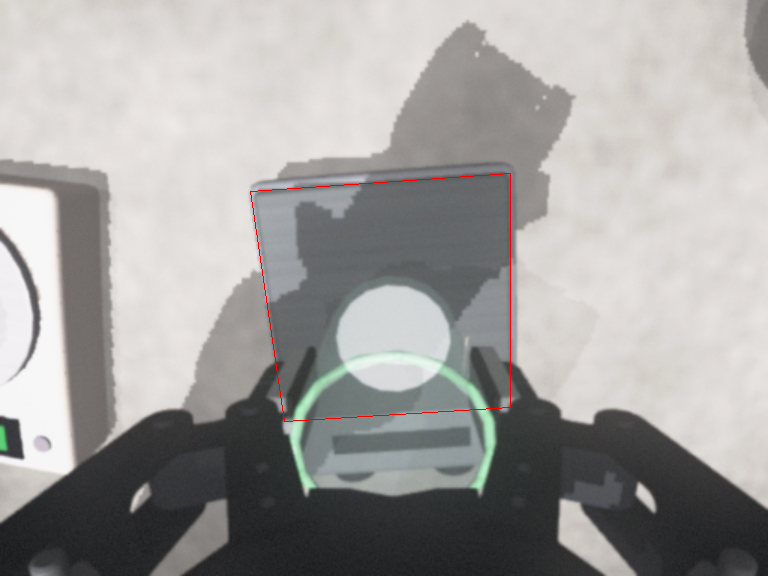

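Plate outline (252,190)-(511,173)-(511,408)-(285,420) matches my estimate; beaker upright. Lower it.

```bash
python3 -m creep '0 0 0 -0.02 -0.01 0.15 0.4; 0 0 0 -0.04 -0.01 0.4 0.4; 0 0 0 -0.04 -0.01 0.58 0.4; 0 0 0 -0.04 -0.01 0.66 0.4; 0 0 0 -0.04 -0.01 0.69 0.4; 0 0 0 -0.04 -0.01 0.71 0.4; 0 0 0 -0.04 -0.01 0.71 0.4; 0 0 0 -0.04 -0.01 0.71 0.4'
```

```text
t: 31.5
tcp_pos: [0.5111, -0.3632, 0.0996]
tcp_rot: [[1.0, 0.003, 0.0], [0.003, -1.0, -0.0], [0.0, 0.0, -1.0]]
wrist_force: [-0.5, -0.2, -0.8]
finger_gap: 0.0508
grasp_force: 26.5
```

```bash
python3 -m creep '0 0 0 0 0 0.01 0.4; 0 0 0 0 0 0.02 0.4; 0 0 0 0 0 0.03 0.4; 0 0 0 0 0 0.03 0.4'
```

```text
t: 32.0
tcp_pos: [0.511, -0.3631, 0.0982]
tcp_rot: [[1.0, 0.003, 0.0], [0.003, -1.0, -0.0], [0.0, 0.0, -1.0]]
wrist_force: [-0.8, 1.6, 5.2]
finger_gap: 0.0508
grasp_force: 26.8
```

```bash
python3 -m creep '0 0 0 0 0 -0.02 0.64; 0 0 0 0 0 -0.02 0.75; 0 0 0 0 0 -0.02 1; 0 0 0 0 0 -0.02 1; 0 0 0 0 0 -0.3 1; 0 0 0 0 0 -0.9 1; 0 0 0 0 0 -1.6 1; 0 0 0 0 0 -2.2 1; 0 0 0 0 0.5 -2.4 1; 0 0 0 0 1.2 -2.4 1; 0 0 0 -0.2 2.0 -2.4 1; 0 0 0 -0.2 2.4 -2.4 1'; python3 - <<'E'
from h import *
t,_=shot("top","top3");sc,_=shot("scene","sc3");i,_=shot("wrist","w10")
a=np.hstack([cv2.resize(t[150:260,110:420],(800,284))]);cv2.imwrite("pics/v10.png",np.vstack([a,np.hstack([cv2.resize(sc[100:360,150:450],(400,310)),cv2.resize(i,(400,310))])]))
E
```

```text
t: 33.5
tcp_pos: [0.497, -0.5112, 0.243]
tcp_rot: [[1.0, -0.001, -0.0], [-0.001, -1.0, -0.003], [-0.0, 0.003, -1.0]]
wrist_force: [-0.0, 0.1, -0.3]
finger_gap: 0.0857
grasp_force: 0.0
```

View pics/v10.png

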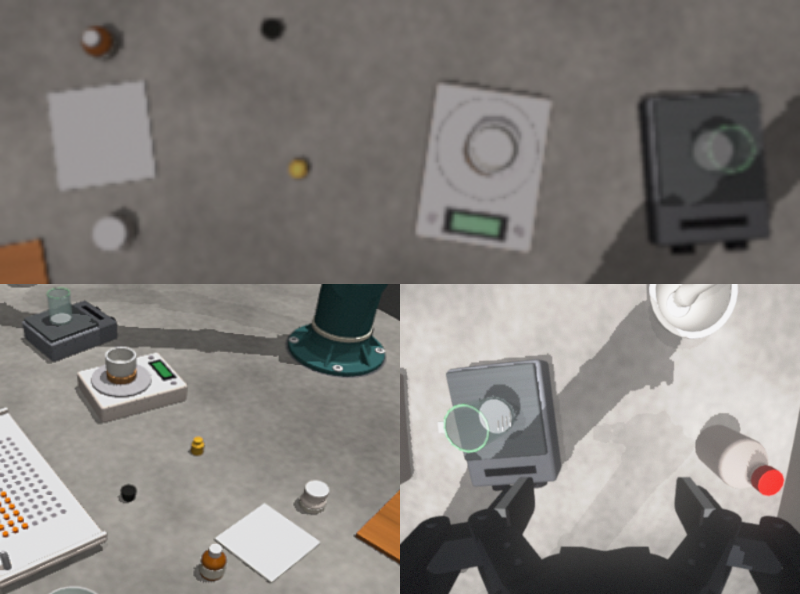

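Everything stands as asked: beaker upright in the middle of the plate, dish on cork on the pan, bystanders in place.

```bash
python3 -m creep '0 0 0 -0.2 2.4 0 1; 0 0 0 -0.2 2.4 0 1' >/dev/null; python3 -m creep '0 0 0 0 0 0 1; 0 0 0 0 0 0 1; 0 0 0 0 0 0 1' | head -2; python3 -c "
from plant import robot
print(robot.finish_job())"
```

```text
t: 34.28
tcp_pos: [0.4915, -0.6286, 0.2418]
the job is handed in; nothing more can be done
None
```

The job is handed in at about 34 s of robot time. The dish stands on the cork in the middle of the balance pan, the beaker stands upright in the middle of the hotplate, and the bystanders look untouched in the last pictures; no verdict came back.

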